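# Open the tagged light controller

## Robot

A 6-joint arm with a two-finger parallel gripper is mounted at the origin on a cart in front of the work surface, level with it; the furniture and walls round the work are solid. World frame = base frame: x ahead of the robot, y to its left, z up, the work surface at z = 0. Lengths are in m, angles in rad, forces in N, time in s.
With the tool pointing down it reaches from about 0.3 to 0.775 m from the base axis. Payload 14.6 kg.
Tool frame: the origin (TCP) lies at the centre of the arm's flange, where the gripper is bolted on; the fingertips stand 199 mm ahead of it and the grasp point (between the pads) lies 180 mm ahead of it; z points along the fingers, y is the line along which they close (so a half turn about z gives the same grasp; the last joint's range is limited). The gripper opens to 94 mm and grips with 3 to 60 N. Pads are 16 mm wide; open, the fingers measure 119 mm over their backs; the gripper's body (75 mm by 177 mm) begins 78 mm behind the grasp point.
Start: joints at [1.267, 0.3, 1.521, -0, 1.321, -0.067], TCP at [0.129, 0.535, 0.405] pointing down, gripper open.
Joint ranges: [-3.03, 3.03], [-0.79, 2.21], [0.23, 2.52], [-1.04, 4.18], [0, 3.07], [-2.55, 2.55]. Speed limits (rad/s): [2.22, 2.22, 2.57, 3.14, 3.14, 3.14].

## Interface

Orientations are given as [roll, pitch, yaw] about the fixed x, y, z axes, in that order (R = Rz(yaw) Ry(pitch) Rx(roll)).
In Python, from station import ctrl gives the robot as it stands. The module is installed in compiled form; this text tells all that it offers.
- The arm moves only by the tool servo_tool, never from a script. Its argument "motion" is a list of rows, each a list of 5 numbers: the closure, from 0 (fully open) to 1 (shut), then the shift along the world's x, y, z in cm, then the turn about the world's z in degrees. A call has 1 to 20 rows; each row is the pose to reach, as a shift and turn from the pose commanded when the call began; what a row does not reach only later rows make up. A row lasts 1/8 s, in which the tool goes at most 62.5 mm and 10.7 degrees, less where a joint would pass 70% of its speed; a pose out of reach is approached as far as the arm can. A call with a gripper value outside its range is refused whole. The fingers move at their own pace and stop on an object; "squeeze" is the grip in N (left out, the last holds). Time passes only in rows, so rows that repeat a pose let the fingers close. It gives the time, the measured TCP pose, the force, the opening and the grip force at its end, in the units of the state.
- ctrl.get_obs(): the state, without advancing time (a new reading comes with each control period).
- ctrl.camera(name): name is "scene" or "side" or "wrist"; returns a dict with "image" (384x512x3 uint8, red, green, blue), "fx", "fy", "cx", "cy" (pixels), "camera_from_world" (4x4, takes a point from world to camera coordinates); the wrist camera has in their place "hand_eye" (4x4, takes a point from camera to tool coordinates, whose origin is the TCP and whose axes are the flange's). Camera axes: x right, y up, looking along -z (the intrinsics and any distortion apply to the point x, -y, -z); pixel columns grow to the right and rows downward; lengths in m; the calibration is good to about 2 mm. The wrist camera is an equidistant fisheye: a pixel r from the principal point sees the ray r / f radians off the axis. A picture is of the moment at which its call begins: read the wrist's pose just before it. There is no depth.
- ctrl.hand_in(): hands the job in; it is judged then, once.
The state is a dict: "time_s": time; "qpos": joint angles; "joint_vel": joint speeds; "tau": joint torques, N m; "ee_pos": TCP position; "eef_rot": TCP orientation; "force": force on the tool from outside, world axes, zero at the start; "moment": the same for the moment, N m; "grip_width": finger opening in m; "grip_force": force on a finger pad.
Only numpy, scipy, OpenCV 4.12 (cv2) and the standard library are available. Lean on these libraries where they do the work, as an engineer would, in place of code of your own. Each camera call takes 0.05 s, during which the arm holds its last target. There are 200 camera calls.

## Task

Two microscope-light controllers stand on the desk, and the one whose cover carries the round red sticker is due for repair: loosen its two captive thumbscrews, about a quarter turn anticlockwise each, while the cover stays seated, then lift the cover off. Lay it down right way up and squarely in the middle of the blue mat, long side along the mat's long side; set it down, do not drop it. Leave the green-sticker controller shut with its screws locked, and the drill tubes, data stick and pen on the desk where they are.

Things in the scene. Friction and masses are not known exactly. Their poses are not given: they have to be found in the camera images.
- red_unit: housing of the light controller whose cover bears the round red sticker: dark metal box 152 mm long (x) x 92 mm wide (y), wall tops 52 mm above the desk, fixed to the desk. Origin at the middle of its underside on the desk; x points from its front panel (dimmer knob, socket, switch; towards the robot) to its rear, z up.
- red_cover: its loose aluminium cover, about 280 g, 160 mm (x) x 100 mm (y): a sheet with a 12 mm lip turned down all round, over the housing walls with 1.5 mm play a side. Origin mid lower rim of the lip, z up, sheet's top 14.5 mm higher; seated, origin 40 mm above the desk. Laid down it stands on its lip. Its screws, at x = -56 (front) and +56 mm (rear), y = 0, stay in it.
- red_cover_handle (a point): middle of the black bow handle that runs across the cover (along the cover's y) at its centre: bar 10 mm thick (x), 64 mm long (y), 9 mm high, free between its posts for 48 mm; this point is 27 mm above the sheet and 41.5 mm above the cover's origin.
- red_cover_sticker (a point): centre of the round red service sticker, 20 mm across, on the cover's top.
- red_screw_front (a joint): turn of the front captive thumbscrew of the red-sticker controller. 0 = locked, 1.5 rad = loosened, at the stop; grows as the wing turns anticlockwise seen from above. Starts at 0 to 0.25. Friction 0.04 Nm; stays where left. From about 1.15 on (best at 1.45) its 18 x 5 mm foot lines up with the 23 x 11 mm slot in the housing and that end of the cover is free; below that it holds the cover down.
- red_screw_front_wing (a point): centre of the black wing grip of that thumbscrew: a bar 28 mm long (this point's x axis), 9 mm thick (its y axis) and 19 mm high (9.5 mm above and below this point), standing on a steel collar 17 mm across and 4 mm high. This point is 14.5 mm above the cover's sheet; z up along the screw axis. White line along the top of the wing.
- red_screw_rear (a joint): turn of the rear captive thumbscrew of the red-sticker controller. 0 = locked, 1.5 rad = loosened, at the stop; grows as the wing turns anticlockwise seen from above. Starts at 0 to 0.25. Friction 0.04 Nm; stays where left. From about 1.15 on (best at 1.45) its 18 x 5 mm foot lines up with the 23 x 11 mm slot in the housing and that end of the cover is free; below that it holds the cover down.
- red_screw_rear_wing (a point): centre of the black wing grip of that thumbscrew: a bar 28 mm long (this point's x axis), 9 mm thick (its y axis) and 19 mm high (9.5 mm above and below this point), standing on a steel collar 17 mm across and 4 mm high. This point is 14.5 mm above the cover's sheet; z up along the screw axis. White line along the top of the wing.
- green_unit: housing of the other, equal light controller, whose cover bears a green sticker; fixed to the desk; frame as for the red one.
- green_cover: cover of that controller, with a round green sticker; made exactly like the other, with the same handle and thumbscrews. Must stay shut.
- green_screw_front (a joint): front thumbscrew of the green-sticker controller, rad. 0 = locked, 1.5 rad = loosened, at the stop; grows as the wing turns anticlockwise seen from above. Leave locked.
- green_screw_rear (a joint): rear thumbscrew of the green-sticker controller, rad. 0 = locked, 1.5 rad = loosened, at the stop; grows as the wing turns anticlockwise seen from above. Leave locked.
- mat_top (a point): middle of the upper face of the blue service mat, 190 mm (x) x 140 mm (y), 2 mm thick, fixed flat on the desk; z up.
- tube_orange_mid (a point): middle of a square beige drill tube with orange cap, 15 x 89 x 14 mm, lying on the desk (bystander).
- tube_blue_mid (a point): middle of a square beige drill tube with blue cap, 15 x 89 x 14 mm, lying on the desk (bystander).
- data_stick_mid (a point): middle of a red data stick, 18 x 56 x 9 mm, lying on the desk (bystander).
- pen_mid (a point): middle of a black and white marker pen, 17 x 135 x 16 mm, lying on the desk (bystander).

How it is judged:
By the outcome, as a careful person would: the job done as asked, in the order asked, and still so for the second after the job is handed in, with the robot touching nothing.
It also fails if it takes over 54 s, if anything falls off the work surface, if the arm or the gripper's body presses on something with over 40 N, if the wrist force passes 120 N, or if a joint passes its speed limit or range.

## Working session

There is one attempt and no reset: what is moved stays moved. The work goes in short steps, Python scripts to look and compute and a tool call to move; the robot and the scene stay as the last step left them, time stands still between calls to the robot, and variables do not carry over. Pictures are saved under pics/ and viewed, at most 10 in all, crops included, and the job is handed in when it is done.

Besides the shell and the picture viewer there is one more tool, called in YAML: its name, and indented under it one key for each argument. servo_tool: Moves the arm, as the interface text tells. Its arguments: {"type":"object","properties":{"motion":{"type":"array","items":{"type":"array","items":{"type":"number"}}},"squeeze":{"type":"number"}},"required":["motion"]}

```bash
mkdir -p pics
cat > h.py <<'E'
from station import ctrl
import numpy as np, cv2, pickle
from scipy.spatial.transform import Rotation as R
def snap(name,tag):
    o=ctrl.get_obs(); c=ctrl.camera(name)
    cv2.imwrite(f'pics/{tag}.png',c['image'][:,:,::-1]); c['obs']=o
    pickle.dump(c,open(f'pics/{tag}.pkl','wb')); return c
def ray(tag,u,v):
    c=pickle.load(open(f'pics/{tag}.pkl','rb'))
    a,b=(u-c['cx'])/c['fx'],(v-c['cy'])/c['fy']
    if 'hand_eye' in c:
        t=np.hypot(a,b); s=np.sin(t)/max(t,1e-9)
        d=np.array([a*s,-b*s,-np.cos(t)])
        o=c['obs']; T=np.eye(4); T[:3,:3]=R.from_euler('xyz',o['eef_rot']).as_matrix() if np.size(o['eef_rot'])==3 else np.array(o['eef_rot']); T[:3,3]=o['ee_pos']
        M=T@c['hand_eye']
    else:
        d=np.array([a,-b,-1]); M=np.linalg.inv(c['camera_from_world'])
    d=M[:3,:3]@d; return M[:3,3],d/np.linalg.norm(d)
def onz(tag,u,v,z):
    p,d=ray(tag,u,v); return p+d*(z-p[2])/d[2]
def tri(*obs):
    A=0;b=0;L=[ray(*o) for o in obs]
    for p,d in L:
        P=np.eye(3)-np.outer(d,d); A=A+P; b=b+P@p
    x=np.linalg.solve(A,b); return x,[np.linalg.norm(np.cross(x-p,d)) for p,d in L]
E
python3 - <<'E'
from h import *
for n in ['scene','side','wrist']:
    c=snap(n,n+'0'); print(n,c['fx'],c['fy'],c['cx'],c['cy'],[k for k in c])
    if n!='wrist': print(np.linalg.inv(c['camera_from_world']).round(3))
    else: print(c['hand_eye'].round(3))
print(ctrl.get_obs())
a,b=cv2.imread('pics/scene0.png'),cv2.imread('pics/side0.png')
E
```

```text
scene 348.95326678253235 348.95326678253235 259.5774345443062 188.8836220004181 ['image', 'fx', 'fy', 'cx', 'cy', 'camera_from_world', 'obs']
[[ 0.809  0.331 -0.487 -0.03 ]
 [-0.588  0.432 -0.684 -0.724]
 [-0.016  0.839  0.544  0.706]
 [ 0.     0.     0.     1.   ]]
side 472.3023363382837 472.3023363382837 256.1216466908704 191.5593239908721 ['image', 'fx', 'fy', 'cx', 'cy', 'camera_from_world', 'obs']
[[-0.951  0.184 -0.247  0.093]
 [-0.308 -0.593  0.744  1.338]
 [-0.009  0.784  0.62   1.126]
 [ 0.     0.     0.     1.   ]]
wrist 297.3186396354542 297.3186396354542 261.3368358360037 192.03744256667 ['image', 'fx', 'fy', 'cx', 'cy', 'hand_eye', 'obs']
[[-0.     0.974  0.227  0.065]
 [ 1.     0.     0.001 -0.   ]
 [ 0.001  0.227 -0.974  0.02 ]
 [ 0.     0.     0.     1.   ]]
{'time_s': 0.15, 'qpos': array([ 1.26738798e+00,  3.00334320e-01,  1.52141017e+00,  1.26939443e-05,
        1.32073699e+00, -6.65904708e-02]), 'joint_vel': array([-0.00080883, -0.00316358, -0.00100799,  0.00122997, -0.00036819,
        0.00072933]), 'tau': array([ 8.46947332e-04, -5.31958687e+01, -3.52825820e+01,  7.08274590e-02,
        2.36151059e-02, -6.94096471e-06]), 'ee_pos': array([0.12902599, 0.53462857, 0.4042336 ]), 'eef_rot': array([-3.14070662e+00, -7.14124122e-05,  2.90477160e+00]), 'force': array([-0.61322657,  0.24347105,  0.55346532]), 'moment': array([-0.03667668, -0.00845461, -0.03058583]), 'grip_force': 0.0, 'grip_width': 0.09395253190667868}
```

Run:
```python
import cv2
for n in ['scene0','side0']:
    cv2.imwrite(f'pics/{n}b.png',cv2.resize(cv2.imread(f'pics/{n}.png'),(800,600),interpolation=cv2.INTER_CUBIC))
```

```text
(no output)
```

View pics/scene0b.png

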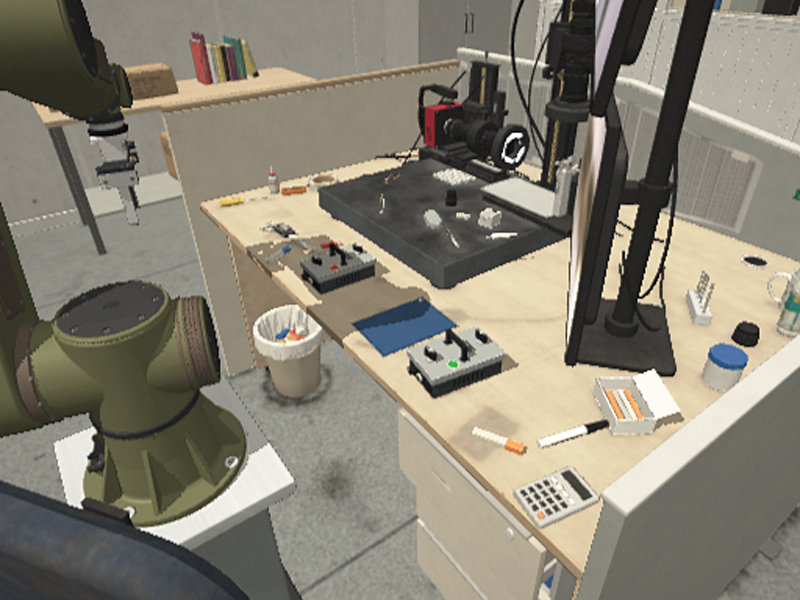

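View pics/side0b.png

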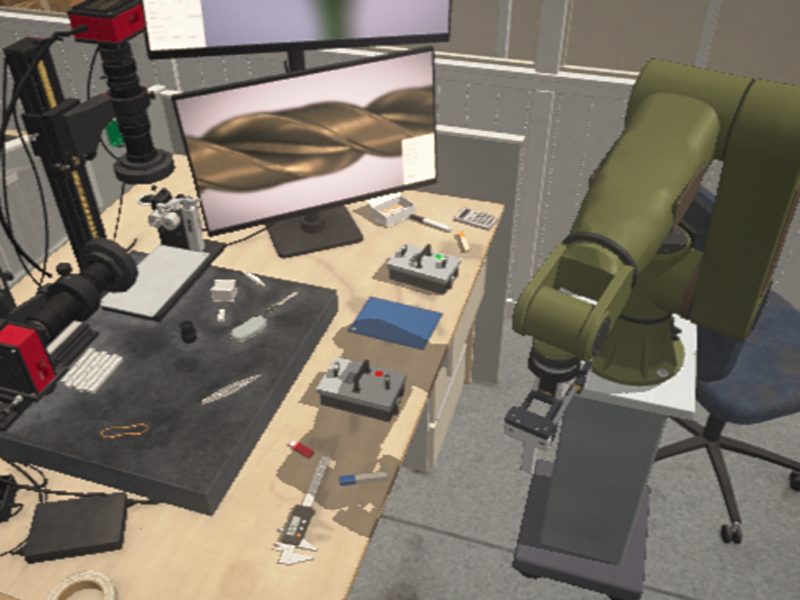

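The red unit stands on the robot's left, with its sticker at 800-px (334,267) in scene and (379,373) in side. The blue mat lies between the two units, and the green unit is on the right.

Run:
```python
from h import *
k=.64
print('sticker',tri(('scene0',334*k,267*k),('side0',379*k,373*k)))
print('handle',tri(('scene0',334*k,250*k),('side0',364*k,363*k)))
for p in [(354,322),(424,298),(457,323),(388,355)]: print('mat sc',onz('scene0',p[0]*k,p[1]*k,.002).round(3))
for p in [(370,297),(443,309),(426,348),(348,334)]: print('mat sd',onz('side0',p[0]*k,p[1]*k,.002).round(3))
```

```text
sticker (array([0.48748457, 0.29841085, 0.05380053]), [np.float64(0.0022121411969456125), np.float64(0.002212141196945837)])
handle (array([0.50731454, 0.31780133, 0.08917406]), [np.float64(0.003589448172477427), np.float64(0.0035894481724774913)])
mat sc [0.445 0.141 0.002]
mat sc [0.627 0.124 0.002]
mat sc [0.624 0.001 0.002]
mat sc [0.44  0.001 0.002]
mat sd [0.614 0.003 0.002]
mat sd [ 0.429 -0.005  0.002]
mat sd [0.429 0.141 0.002]
mat sd [0.615 0.149 0.002]
```

servo_tool:
  motion:
    - [0,6,-3.6,0,3]
    - [0,12,-7.2,0,6]
    - [0,18,-11,0,9]
    - [0,24,-15,0,13.6]
    - [0,30,-19,-2,13.6]
    - [0,35,-22,-4,13.6]
    - [0,37,-22.5,-5,13.6]
    - [0,37,-22.5,-5,13.6]
    - [0,37,-22.5,-5,13.6]

```text
time_s: 1.27
ee_pos: [0.4989, 0.3097, 0.3545]
eef_rot: [-3.141, -0.001, -3.141]
force: [0.7, 0.2, -0.9]
grip_width: 0.094
grip_force: 0.0
```

Run:
```python
from h import *
c=snap('wrist','w1'); print(c['obs']['ee_pos'],c['obs']['eef_rot'],c['obs']['time_s'])
cv2.imwrite('pics/w1b.png',cv2.resize(cv2.imread('pics/w1.png'),(800,600),interpolation=cv2.INTER_CUBIC))
```

```text
[0.4988685  0.30972501 0.35445784] [-3.14145123e+00 -6.41255823e-04 -3.14146450e+00] 1.275
```

View pics/w1b.png

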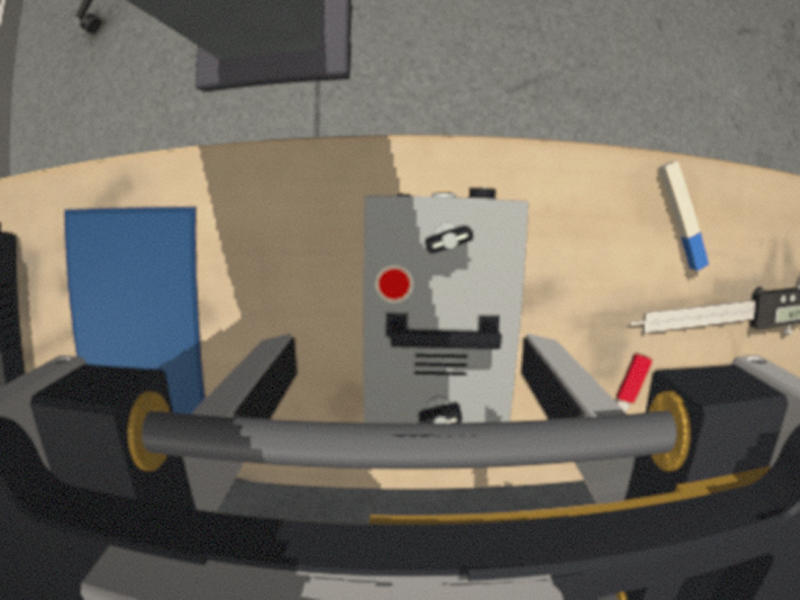

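The wrist view shows the red cover at 800-px (365–527, 197–420), with the sticker at (394,284) and the handle at y≈339. The front wing is at (449,238) and runs along y, turned about 15° anticlockwise. The rear wing at (440,412) is partly hidden. I'll turn the tool for the grasp and take a second look.

servo_tool:
  motion:
    - [0,0,-1,0,-10]
    - [0,0,-2,0,-20]
    - [0,1,-3,0,-30]
    - [0,1,-4,0,-40]
    - [0.3,1,-4.5,0,-50]
    - [0.6,1,-4.5,0,-60]
    - [0.6,1,-4.5,0,-70]
    - [0.6,1,-4.5,0,-75]
    - [0.6,1,-4.5,0,-75]

```text
time_s: 2.45
ee_pos: [0.5082, 0.2655, 0.3554]
eef_rot: [3.141, -0.0, 1.835]
force: [0.6, 0.3, 0.2]
grip_width: 0.0477
grip_force: 0.0
```

Run:
```python
from h import *
c=snap('wrist','w2'); print(c['obs'])
cv2.imwrite('pics/w2b.png',cv2.resize(cv2.imread('pics/w2.png'),(800,600),interpolation=cv2.INTER_CUBIC))
```

```text
{'time_s': 2.45, 'qpos': array([4.17620593e-01, 3.94452751e-01, 1.51186592e+00, 9.75143542e-05,
       1.23417210e+00, 1.52979960e-01]), 'joint_vel': array([-0.00620314,  0.00558591, -0.002012  , -0.00062575, -0.00210191,
       -0.05391201]), 'tau': array([-1.22160385e-01, -5.72477961e+01, -3.40759957e+01,  7.05104833e-02,
       -1.40275264e-03,  1.03483703e+00]), 'ee_pos': array([0.50815769, 0.26552904, 0.35542517]), 'eef_rot': array([ 3.14051767e+00, -2.58911182e-04,  1.83540494e+00]), 'force': array([0.60721287, 0.32545149, 0.22664291]), 'moment': array([-0.08538858, -0.00292296,  0.04363852]), 'grip_force': 0.0, 'grip_width': 0.04770060648225589}
```

View pics/w2b.png

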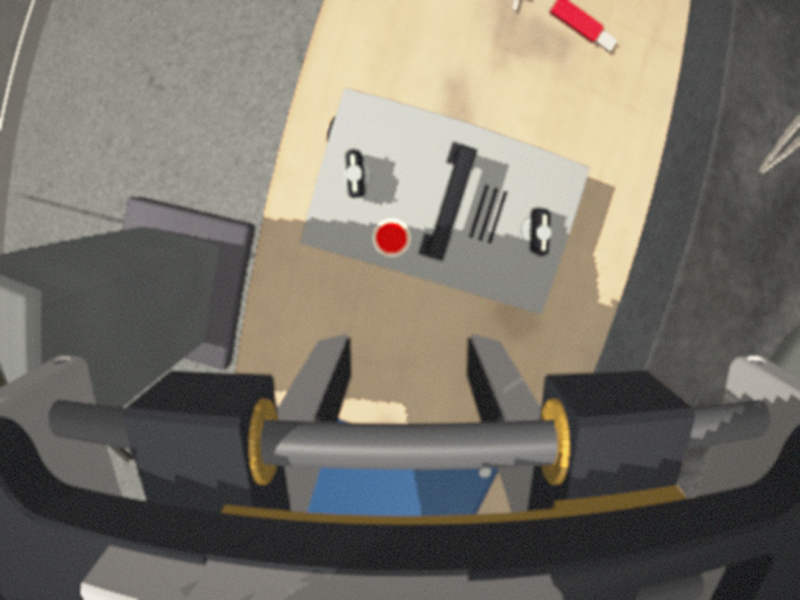

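Both wings are clear in this view: front top at (354,173), rear top at (541,231), handle at about (449,200). I'll enlarge both views to read finer pixels.

Run:
```python
from h import *
a=cv2.imread('pics/w1.png')[115:275,225:345]; b=cv2.imread('pics/w2.png')[50:210,190:390]
f=lambda i,s:cv2.resize(i,None,fx=s,fy=s,interpolation=cv2.INTER_CUBIC)
A,B=f(a,2.5),f(b,2.5)
cv2.imwrite('pics/zoom.png',np.hstack([A,B]))
```

```text
(no output)
```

View pics/zoom.png

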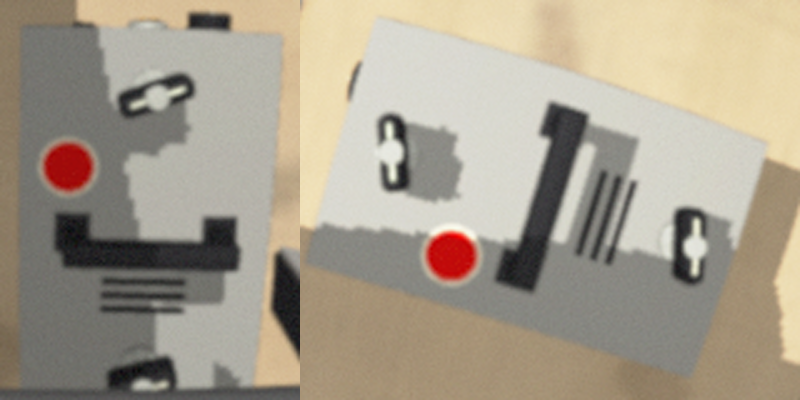

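Run:
```python
from h import *
a=lambda x,y:('w1',225+x/2.5,115+y/2.5)
b=lambda x,y:('w2',190+(x-300)/2.5,50+y/2.5)
for n,p,q in [('sticker',(68,167),(451,256)),('front',(157,97),(391,153)),('rear',(150,384),(694,246)),('handle',(151,256),(549,201))]:
    x,e=tri(a(*p),b(*q)); print(n,x.round(4),np.round(e,4))
C=np.array([onz(*b(*p),.0545)[:2] for p in [(378,17),(767,143),(692,378),(306,264)]])
print('corners',C.round(4),C.mean(0)); l=C[1]-C[0]+C[2]-C[3]; print('yaw',np.degrees(np.arctan2(l[1],l[0])),np.linalg.norm(l)/2)
for n,p,q in [('F2',b(388,122),b(394,182)),('R2',b(693,217),b(696,276)),('F1',a(128,107),a(187,85))]:
    P,Q=onz(*p,.0785),onz(*q,.0785); d=Q-P; print(n,((P+Q)/2).round(4),np.degrees(np.arctan2(d[1],d[0])),np.linalg.norm(d))
# mat in w1
k=.64
print([onz('w1',x*k,y*k,.002).round(4) for x,y in [(65,210),(195,207),(203,410),(76,360)]])
```

```text
sticker [0.4882 0.3003 0.056 ] [0.0004 0.0004]
front [0.4591 0.332  0.0778] [0.0004 0.0004]
rear [0.5702 0.3307 0.077 ] [0.0018 0.0018]
handle [0.5155 0.3302 0.082 ] [0.0007 0.0007]
corners [[0.4377 0.3816]
 [0.5954 0.3775]
 [0.5937 0.2786]
 [0.4347 0.2828]] [0.51540047 0.33011748]
yaw -1.5070201209185716 0.15843954671360583
F2 [0.4592 0.3319 0.0785] -69.49237497907481 0.021006622529183748
R2 [0.5707 0.329  0.0785] -69.57382501775466 0.021179633038885294
F1 [0.4585 0.3325 0.0785] 110.97316759328382 0.02187133506316379
[array([0.4299, 0.0097, 0.002 ]), array([0.4376, 0.1463, 0.002 ]), array([0.6071, 0.1338, 0.002 ]), array([ 0.5681, -0.001 ,  0.002 ])]
```

servo_tool:
  motion:
    - [0.6,-2.5,3.3,0,5]
    - [0.6,-4.9,6.65,0,5.3]
    - [0.6,-4.9,6.65,-3,5.3]
    - [0.6,-4.9,6.65,-6,5.3]
    - [0.6,-4.9,6.65,-8,5.3]
    - [0.6,-4.9,6.65,-9.4,5.3]
    - [0.6,-4.9,6.65,-9.4,5.3]

```text
time_s: 3.38
ee_pos: [0.4598, 0.3313, 0.2602]
eef_rot: [-3.141, 0.0, 1.927]
force: [0.3, 0.4, -0.5]
grip_width: 0.0372
grip_force: 0.0
```

servo_tool:
  motion:
    - [0.95,0,0,0,0]
    - [1,0,0,0,0]
    - [1,0,0,0,0]
    - [1,0,0,0,0]
  squeeze: 15

```text
time_s: 3.88
ee_pos: [0.46, 0.3312, 0.2611]
eef_rot: [3.141, -0.0, 1.926]
force: [-1.4, 0.3, 4.0]
grip_width: 0.0089
grip_force: 15.0
```

servo_tool:
  motion:
    - [1,0,0,0,8]
    - [1,0,0,0,16]
    - [1,0,0,0,24]
    - [1,0,0,0,32]
    - [1,0,0,0,40]
    - [1,0,0,0,48]
    - [1,0,0,0,56]
    - [1,0,0,0,62]
    - [1,0,0,0,67]
    - [1,0,0,0,67]
    - [1,0,0,0,67]

```text
time_s: 5.25
ee_pos: [0.4602, 0.3313, 0.2611]
eef_rot: [3.141, 0.001, 3.093]
force: [2.2, 3.3, 3.8]
grip_width: 0.0089
grip_force: 15.0
```

```bash
python3 -c "
from h import *
o=ctrl.get_obs(); print(o['moment'],o['force'],o['eef_rot'])"
```

```text
[ 0.68936023 -0.45515214  0.05651299] [2.15458911 3.29006377 3.84681832] [3.14062377e+00 1.20996565e-03 3.09310060e+00]
```

servo_tool:
  motion:
    - [1,0,0,0,1.5]
    - [1,0,0,0,3]
    - [1,0,0,0,3]

```text
time_s: 5.62
ee_pos: [0.4602, 0.3313, 0.2611]
eef_rot: [3.141, 0.001, -3.135]
force: [2.7, 3.9, 6.5]
grip_width: 0.0092
grip_force: 15.0
```

```bash
python3 -c "
from h import *
o=ctrl.get_obs(); print(o['moment'],o['force'],o['eef_rot'])"
```

```text
[ 0.78235835 -0.49727928 -0.01879692] [2.67079542 3.94013334 6.49257947] [ 3.14077424e+00  1.04164476e-03 -3.13479380e+00]
```

servo_tool:
  motion:
    - [0.6,0,0,0,-1]
    - [0.6,0,0,0,-1]
    - [0.6,0,0,4,-1]
    - [0.6,2,-1,7,-10]
    - [0.6,5,-3,9,-20]
    - [0.6,6,-6,9,-30]
    - [0.6,6,-8,9,-40]
    - [0.6,6,-8,9,-50]
    - [0.6,6,-8,9,-60]
    - [0.6,6,-8,9,-68.5]
    - [0.6,6,-8,9,-68.5]

```text
time_s: 7.0
ee_pos: [0.5199, 0.251, 0.3502]
eef_rot: [-3.14, 0.0, 1.953]
force: [1.7, 0.9, -0.2]
grip_width: 0.0375
grip_force: 0.0
```

Run:
```python
from h import *
c=snap('wrist','w3'); print(c['obs']['ee_pos'],c['obs']['eef_rot'])
b=c['image'][40:220,150:400,::-1]
cv2.imwrite('pics/w3b.png',cv2.resize(b,None,fx=3,fy=3,interpolation=cv2.INTER_CUBIC))
```

```text
[0.51994656 0.25102007 0.35024451] [-3.14043960e+00  1.15670560e-04  1.95288048e+00]
```

View pics/w3b.png

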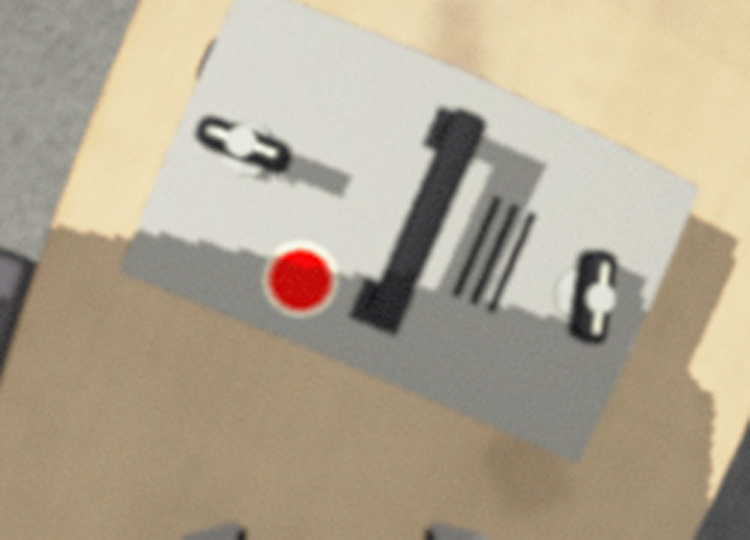

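The front wing has turned and now runs along x, with its line from (205,130) to (282,157). The rear wing's line runs from (605,262) to (596,335), and the cover is still seated.

Run:
```python
from h import *
b=lambda x,y:('w3',150+x/3,40+y/3)
for n,p,q in [('F',(205,130),(282,157)),('R',(605,262),(596,335))]:
    P,Q=onz(*b(*p),.0785),onz(*b(*q),.0785); d=Q-P; print(n,((P+Q)/2).round(4),np.degrees(np.arctan2(d[1],d[0])),np.linalg.norm(d))
print('H',onz(*b(427,220),.086))
C=np.array([onz(*b(*p),.0545)[:2] for p in [(238,-2),(697,186),(579,462),(122,268)]])
l=C[1]-C[0]+C[2]-C[3]; print(C.mean(0),np.degrees(np.arctan2(l[1],l[0])))
```

```text
F [0.4601 0.3306 0.0785] 0.9695563420813075 0.023199418961509694
R [0.5711 0.329  0.0785] -73.59226322835792 0.021460768021615062
H [0.51524551 0.32894319 0.086     ]
[0.51517087 0.32904579] -0.113955681627101
```

servo_tool:
  motion:
    - [0.6,2.5,4,0,-3]
    - [0.6,5.1,7.8,0,-3]
    - [0.6,5.1,7.8,-3,-3]
    - [0.6,5.1,7.8,-6,-3]
    - [0.6,5.1,7.8,-8,-3]
    - [0.6,5.1,7.8,-9,-3]
    - [0.6,5.1,7.8,-9,-3]
    - [0.95,5.1,7.8,-9,-3]
    - [1,5.1,7.8,-9,-3]
    - [1,5.1,7.8,-9,-3]
    - [1,5.1,7.8,-9,-3]
  squeeze: 15

```text
time_s: 8.43
ee_pos: [0.5711, 0.3292, 0.2611]
eef_rot: [3.141, -0.0, 1.9]
force: [0.1, 0.2, 2.9]
grip_width: 0.0086
grip_force: 14.9
```

servo_tool:
  motion:
    - [1,0,0,0,8]
    - [1,0,0,0,16]
    - [1,0,0,0,24]
    - [1,0,0,0,32]
    - [1,0,0,0,40]
    - [1,0,0,0,48]
    - [1,0,0,0,56]
    - [1,0,0,0,62]
    - [1,0,0,0,68]
    - [1,0,0,0,70]
    - [1,0,0,0,70]

```text
time_s: 9.8
ee_pos: [0.5711, 0.3293, 0.2611]
eef_rot: [3.141, 0.001, 3.12]
force: [1.6, 4.0, 3.3]
grip_width: 0.0089
grip_force: 14.9
```

```bash
python3 -c "
from h import *
o=ctrl.get_obs(); print(o['moment'],o['force'],o['eef_rot'],o['qpos'])"
```

```text
[ 0.71256823 -0.33635997  0.0216683 ] [1.60418237 4.02644825 3.31177085] [3.14073450e+00 1.03093984e-03 3.11991479e+00] [ 4.67492951e-01  6.77408971e-01  1.31177400e+00  2.99031168e-04
  1.15109642e+00 -1.08174762e+00]
```

servo_tool:
  motion:
    - [0.5,0,0,0,0]
    - [0.5,0,0,0,0]
    - [0.5,0,0,5,0]
    - [0.5,-1,-5,10,-10]
    - [0.5,-2,-10,14,-20]
    - [0.5,-4,-16,16,-30]
    - [0.5,-5,-22,16,-40]
    - [0.5,-5,-28,16,-50]
    - [0.5,-5,-30,16,-60]
    - [0.5,-5,-30,16,-70]
    - [0.5,-5,-30,16,-80]
    - [0.5,-5,-30,16,-90]
    - [0.5,-5,-30,16,-90]
    - [0.5,-5,-30,16,-90]

```text
time_s: 11.55
ee_pos: [0.521, 0.0291, 0.4206]
eef_rot: [-3.141, 0.0, 1.554]
force: [-0.4, 0.1, 0.1]
grip_width: 0.047
grip_force: 0.0
```

Run:
```python
from h import *
c=snap('wrist','w4'); print(c['obs']['ee_pos'],c['obs']['eef_rot'])
b=c['image'][:,:,::-1]
cv2.imwrite('pics/w4b.png',cv2.resize(b,(800,600),interpolation=cv2.INTER_CUBIC))
```

```text
[0.52098414 0.02910277 0.42055505] [-3.14126355e+00  7.42007330e-05  1.55412590e+00]
```

View pics/w4b.png

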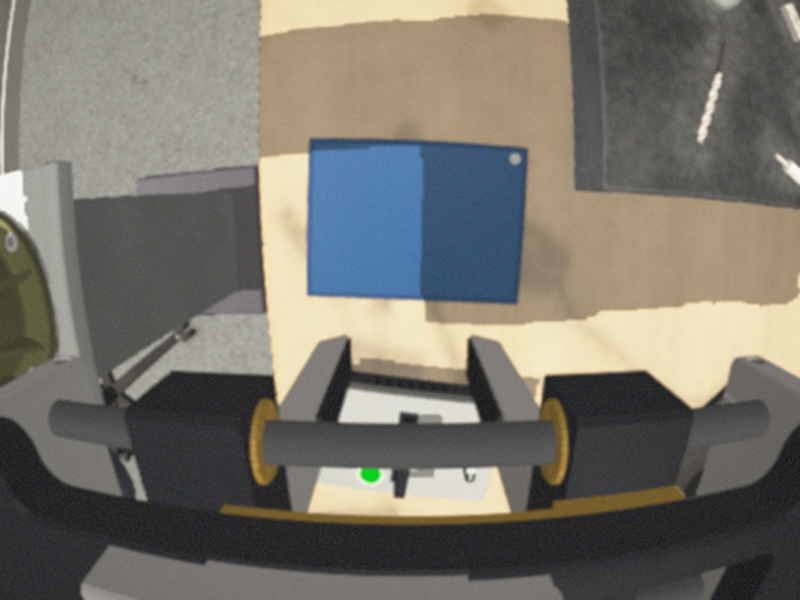

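The mat is fully visible, with 800-px corners (310,139), (527,148), (517,303) and (308,295).

Run:
```python
from h import *
k=.64
C=np.array([onz('w4',x*k,y*k,.002)[:2] for x,y in [(310,139),(527,148),(517,303),(308,295)]])
print(C.round(4),C.mean(0).round(4)); l=C[1]-C[0]+C[2]-C[3];w=C[0]-C[3]+C[1]-C[2]; print(np.degrees(np.arctan2(l[1],l[0])),np.degrees(np.arctan2(-w[0],w[1])),np.linalg.norm(l)/2,np.linalg.norm(w)/2)
```

```text
[[ 0.4383  0.1447]
 [ 0.6252  0.1346]
 [ 0.6179 -0.0031]
 [ 0.4309  0.0074]] [0.5281 0.0709]
-3.170343943843353 -3.0676737604507824 0.18725600235752876 0.1376718086368018
```

servo_tool:
  motion:
    - [0.7,-0.5,5,0,0]
    - [0.7,-0.5,10,0,0]
    - [0.7,-0.5,15,-2,0]
    - [0.7,-0.5,20,-4,0]
    - [0.7,-0.5,25,-6,0]
    - [0.7,-0.5,29,-7,0]
    - [0.7,-0.5,30.1,-8,0]
    - [0.7,-0.5,30.1,-10,0]
    - [0.7,-0.5,30.1,-12,0]
    - [0.7,-0.5,30.1,-14,0]
    - [0.7,-0.5,30.1,-15.5,0]
    - [0.7,-0.5,30.1,-16,0]
    - [0.7,-0.5,30.1,-16,0]

```text
time_s: 13.22
ee_pos: [0.5162, 0.33, 0.2608]
eef_rot: [3.142, -0.0, 1.551]
force: [-0.1, 0.2, -0.2]
grip_width: 0.0281
grip_force: 0.0
```

servo_tool:
  motion:
    - [0.95,0,0,0,0]
    - [1,0,0,0,0]
    - [1,0,0,0,0]
    - [1,0,0,0,0]
  squeeze: 30

```text
time_s: 13.72
ee_pos: [0.516, 0.3302, 0.2612]
eef_rot: [3.141, -0.0, 1.551]
force: [-3.4, -1.6, 5.5]
grip_width: 0.0093
grip_force: 30.0
```

Run:
```python
from h import *
o=ctrl.get_obs(); print(o['moment'],o['force'],o['eef_rot'],o['ee_pos'])
c=snap('scene','s5'); b=cv2.resize(c['image'][140:200,180:250,::-1],None,fx=8,fy=8,interpolation=cv2.INTER_CUBIC)
d=snap('side','d5'); e=cv2.resize(d['image'][200:280,190:280,::-1],None,fx=6,fy=6,interpolation=cv2.INTER_CUBIC)
cv2.imwrite('pics/s5b.png',b)
```

```text
[-0.21393887  0.69052768  0.05358764] [-3.35329204 -1.59451097  5.50037806] [ 3.14135353e+00 -2.75044180e-04  1.55057199e+00] [0.51597444 0.33023324 0.26118222]
```

servo_tool:
  motion:
    - [1,0,0,0.2,0]
    - [1,0,0,0.5,0]
    - [1,0,0,0.8,0]
    - [1,0,0,1.2,0]
    - [1,0,0,1.2,0]

```text
time_s: 14.45
ee_pos: [0.5161, 0.3302, 0.2731]
eef_rot: [3.141, -0.0, 1.55]
force: [0.5, 0.5, -3.3]
grip_width: 0.0094
grip_force: 30.0
```

servo_tool:
  motion:
    - [1,0,0,1.5,0]
    - [1,0,0,3.5,0]
    - [1,0,-1,5,0]
    - [1,0.2,-4,5,0]
    - [1,0.4,-8,5,-0.5]
    - [1,0.6,-12,5,-1]
    - [1,0.8,-16,5,-1.5]
    - [1,1,-20,5,-2]
    - [1,1.2,-23.5,4,-2]
    - [1,1.2,-25.5,2,-2]
    - [1,1.2,-25.9,0,-2]
    - [1,1.2,-25.9,-2,-2]
    - [1,1.2,-25.9,-3.5,-2]
    - [1,1.2,-25.9,-3.5,-2]

```text
time_s: 16.2
ee_pos: [0.5278, 0.071, 0.2371]
eef_rot: [-3.14, 0.0, 1.516]
force: [-0.4, -0.0, -2.9]
grip_width: 0.0099
grip_force: 30.0
```

Run:
```python
from h import *
c=snap('wrist','w6'); print(c['obs']['ee_pos'],c['obs']['eef_rot'],c['obs']['force'])
d=snap('side','d6'); s=snap('scene','s6')
f=lambda i,w,h:cv2.resize(i,(w,h),interpolation=cv2.INTER_CUBIC)
b=np.hstack([f(d['image'][160:240,190:310,::-1],400,267),f(s['image'][160:260,200:350,::-1],400,267)])
a=f(c['image'][50:290,100:420,::-1],444,333)
cv2.imwrite('pics/v6.png',np.vstack([b,np.hstack([a,np.zeros((333,356,3),np.uint8)])]))
```

```text
[0.52782354 0.07097031 0.23712137] [-3.14006422e+00  2.43990640e-04  1.51551116e+00] [-0.38601005 -0.03144637 -2.93571563]
```

View pics/v6.png

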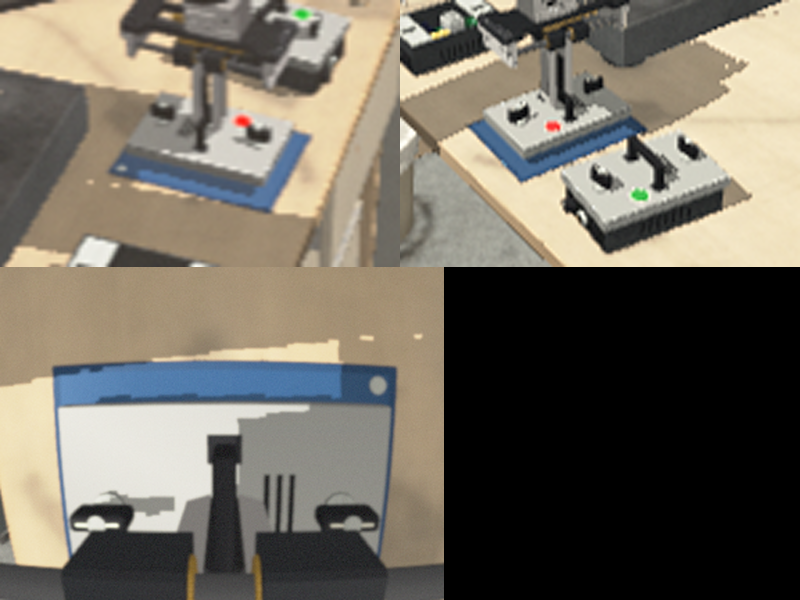

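The cover is held level over the middle of the mat with its edges parallel to it, and the housing is open. I'll lower it gently.

servo_tool:
  motion:
    - [1,0,0,-0.5,0]
    - [1,0,0,-1,0]
    - [1,0,0,-1.2,0]
    - [1,0,0,-1.3,0]
    - [1,0,0,-1.35,0]
    - [1,0,0,-1.35,0]

```text
time_s: 17.1
ee_pos: [0.528, 0.0711, 0.2242]
eef_rot: [3.142, 0.0, 1.516]
force: [-0.1, -0.2, -2.5]
grip_width: 0.0096
grip_force: 30.0
```

servo_tool:
  motion:
    - [1,0,0,-0.05,0]
    - [1,0,0,-0.1,0]
    - [1,0,0,-0.15,0]
    - [1,0,0,-0.15,0]

```text
time_s: 17.6
ee_pos: [0.528, 0.0711, 0.2231]
eef_rot: [3.141, 0.0, 1.516]
force: [-4.1, -0.2, 5.2]
grip_width: 0.0093
grip_force: 30.0
```

Contact is felt. I'll release to a small opening and retreat straight up.

servo_tool:
  motion:
    - [0.8,0,0,0,0]
    - [0.75,0,0,0,0]
    - [0.7,0,0,0,0]
    - [0.7,0,0,0,0]
    - [0.7,0,0,2,0]
    - [0.7,0,0,5,0]
    - [0.7,0,0,10,0]
    - [0.7,0,0,15,0]
    - [0.7,0,-3,19,0]
    - [0.7,0,-4,19,0]
    - [0.7,0,-4,19,0]
    - [0.7,0,-4,19,0]

```text
time_s: 19.1
ee_pos: [0.528, 0.0316, 0.4113]
eef_rot: [-3.139, -0.0, 1.516]
force: [-0.4, 0.4, -0.0]
grip_width: 0.0285
grip_force: 0.0
```

Run:
```python
from h import *
c=snap('wrist','w7'); print(c['obs']['ee_pos'],c['obs']['eef_rot'],c['obs']['force'])
cv2.imwrite('pics/w7b.png',cv2.resize(c['image'][:,:,::-1],(800,600),interpolation=cv2.INTER_CUBIC))
```

```text
[0.52802055 0.03156137 0.41128313] [-3.13932766e+00 -1.64146750e-05  1.51566808e+00] [-0.35895668  0.39653938 -0.02817468]
```

View pics/w7b.png

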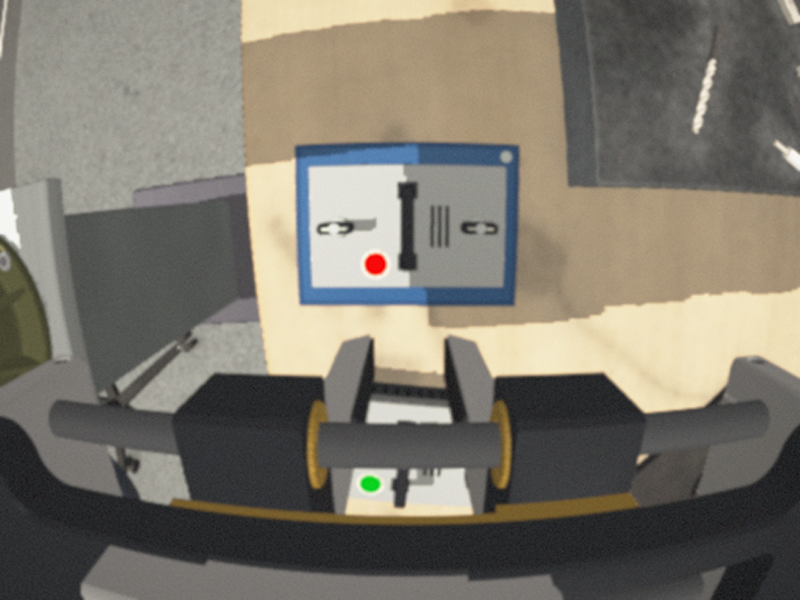

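The cover lies square in the middle of the mat, with margins of about 12 px left and right and 16–20 px top and bottom. It is right way up, both wings are turned, and the gripper is clear.

```bash
python3 -c "
from station import ctrl
print(ctrl.hand_in())"
```

```text
the job is handed in; nothing more can be done
None
```

I loosened both thumbscrews on the red-sticker controller, lifted its cover off and set it down right way up in the middle of the blue mat, square to its long side. The green-sticker controller and the bystander items were not touched, and I handed the job in at about 19 s.

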